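# Draw the punch of a disc cutter back out of the silver strip and hold it

## Robot

A 7-joint arm with a two-finger parallel gripper is mounted at the origin on the work surface. World frame = base frame: x ahead of the robot, y to its left, z up, the work surface at z = 0. Lengths are in mm, angles in rad, forces in N, time in s.
With the tool pointing down it reaches from about 425 to 875 mm from the base axis. Payload 8.4 kg.
Tool frame: the origin (TCP) lies on the centre line of the jaws, within the pads' length; the fingertips stand bot.tips_ahead ahead of it and the grasp point (between the pads) lies 5 mm behind it (bot.tips_ahead is the distance from the TCP to the fingertips, in mm); z points along the fingers, y is the line along which they close (so a half turn about z gives the same grasp; the last joint's range is limited). The gripper opens to 85 mm and grips with 20 to 120 N. Pads are 22 mm wide; open, the fingers measure 114 mm over their backs; the gripper's body (76 mm by 85 mm) begins 54 mm behind the grasp point. The pads swing forward as they close: fully open they stand 13 mm farther back than shut.
Start: joints at [-0.099, 0.333, 0.04, 1.465, -0.013, 1.343, -0.059], TCP at [649.973, -0.013, 245.308] pointing down, gripper open.
Joint ranges: [-2.58, 2.58], [-0.38, 2.09], [-1.3, 1.39], [0.25, 2.4], [-1.5, 4.64], [0.08, 2.09], [-2.65, 2.65]. Speed limits (rad/s): [2.22, 2.22, 2.79, 2.79, 3.14, 3.14, 3.14].

## Interface

Orientations are given as a unit quaternion [w, x, y, z].
In Python, from plant import bot, camrig, sensors, ticket gives the robot as it stands (bot), with the cameras (camrig), the readings (sensors) and the job (ticket).
- The arm moves only by the tool shift_gripper, called by a JSON object that holds its "fn" and its "kwargs", one argument or row to a line. Schema: {"type":"object","properties":{"rows":{"type":"object","properties":{"dx":{"type":"array","items":{"type":"number"},"minItems":1,"maxItems":20},"dy":{"type":"array","items":{"type":"number"},"minItems":1,"maxItems":20},"dz":{"type":"array","items":{"type":"number"},"minItems":1,"maxItems":20},"rz":{"type":"array","items":{"type":"number"},"minItems":1,"maxItems":20},"finger_gap":{"type":"array","items":{"type":"number"},"minItems":1,"maxItems":20}},"additionalProperties":false,"required":["dx","dy","dz","rz","finger_gap"]},"clamp_n":{"type":"number"},"only":{"type":"string"},"quiet":{"type":"boolean"},"lines":{"type":"string"}},"required":["rows"],"additionalProperties":false}. rows is an object with one list for each field, all of the same length, 1 to 20, a row being the entries at one place: dx, dy, dz (the shift in fractions of the full range, 1 being 1000 mm), rz (a turn about the tool's z in shares of pi/2 rad (1.0 is pi/2 rad)), finger_gap (the finger opening in mm); each row is the pose to reach, as a shift and turn from the pose commanded when the call began, along the tool's axes at that moment; what a row does not reach only later rows make up. A row lasts 1/12 s, in which the tool goes at most 41.7 mm and 0.125 rad, less where a joint would pass 70% of its speed; a pose out of reach is approached as far as the arm can. The fingers move at their own pace and stop on an object; clamp_n is the grip in N (left out, the last holds). Time passes only in rows, so rows that do not move let the fingers close. The tool returns the time, the measured TCP pose, the force, the opening and the grip force at its end. only (a regular expression) keeps the lines of the reply that match it, lines (a string "A,B") keeps lines A to B, and quiet returns only ok. Shift and turn numbers lie between -1 and 1, and a call with a number outside is refused. Input that does not fit is refused with a message, and nothing moves.
- sensors.get_obs(): the state, without advancing time (a new reading comes with each control period).
- camrig.snapshot(name): name is "scene" or "side" or "wrist"; returns a dict with "image" (384x512x3 uint8, red, green, blue), "fx", "fy", "cx", "cy" (pixels), "pose" (4x4, takes a point from camera to world coordinates); the wrist camera has in their place "tool_from_camera" (4x4, takes a point from camera to tool coordinates, whose origin is the TCP and whose axes are the flange's). Camera axes: x right, y down, z forward; pixel columns grow to the right and rows downward; lengths in mm; the calibration is good to about 2 mm. A picture is of the moment at which its call begins: read the wrist's pose just before it. There is no depth.
- ticket.job_done(): hands the job in; it is judged then, once.
The state is a dict: "time": time; "qpos": joint angles; "qd": joint speeds; "joint_efforts": joint torques, N m; "position": TCP position; "tcp_rot": TCP orientation; "ft_force": force on the tool from outside, world axes, zero at the start; "ft_torque": the same for the moment, N m; "grip_width": finger opening in mm; "finger_force": force on a finger pad.
Only numpy, scipy, OpenCV 4.12 (cv2) and the standard library are available. Lean on these libraries where they do the work, as an engineer would, in place of code of your own. Each camera call takes 0.05 s, during which the arm holds its last target. There are 200 camera calls.

## Task

The punch of the steel disc cutter still stands through the silver strip, and the hammer was left lying across the cutter with its handle over the punch: lay the hammer gently down with its head on the rubber pad and let go of it. Then draw the punch straight up, without jamming it or lifting or dragging the cutter, until its lower end is about half way up the cutter's upper plate (the guide plate), out of the strip but still guided. Finish while holding it there, upright and still, and leave the other things on the bench alone.

Things in the scene. Friction and masses are not known exactly. Their poses are not given: they have to be found in the camera images.
- cutter: disc cutter, loose steel block 140 (x) x 70 (y) x 46.5 mm high, 3.2 kg; origin: centre of underside. Base die 20 mm thick, strip slot 2.5 mm, then the guide plate, 24 mm (z 22.5 to 46.5). Five bores along x, from the -x end 25, 20, 15, 11, 8 mm; only the 20 mm one (x = -14, y = 0, through both plates) is filled, by the punch. Silver strip 30 mm wide in the slot juts 40 mm out at -y, 10 at +y
- bore (a point): centre of the mouth of the 20 mm bore, in the cutter's upper face (at x = -14, y = 0, z = 46.5 mm of the cutter)
- punch: plain steel cylinder, 20 mm diameter, 66.5 mm long, about 165 g, loose in a bore 21 mm wide; origin at the centre of its lower end, z up along it. At the start its lower end rests on the bench and its upper end stands 20 mm above the guide plate: it has to rise 34.5 mm to bring its lower end to the middle of the guide plate
- hammer: brass-headed hammer, 0.37 to 0.55 kg; origin: centre of the head, a cylinder 32 mm in diameter, 60 mm long along y, flat ends. Wooden handle along -x, 16 mm thick to x = -75, then up to 21, end at -195 mm; balance point x = -8 mm. At the start the head lies on the cutter's +x half and the handle, resting on the punch, slopes up at 15 degrees towards the cutter's -x end (same yaw as the cutter)
- pad: flat black rubber pad, 220 (x) x 150 (y) x 3 mm, fixed to the bench; origin at the centre of its underside. The hammer's head belongs on it when laid down; the handle may reach beyond the pad
- bench_block: bystander: steel bench block, 68 x 68 x 24 mm, between the cutter and the pad; origin at the centre of its underside
- cuff: bystander: open silver filigree cuff, 57 x 51 mm, 32 mm high, standing on the bench block; origin at the centre of its underside
- pliers: bystander: flat-nose pliers lying along their x axis, from x = -73 to +66 mm, 50 mm wide, 11 mm high; origin on the bench near their middle
- punch_stand: bystander: wooden stand 50 (x) x 150 (y) x 30 mm with four other punches standing in it, up to 66 mm high in all; origin at the centre of its underside
- jar: bystander: glass jar with a white cap, 48 mm diameter, 55 mm high; origin at the centre of its underside
- dapping_block: bystander: steel dapping cube with round hollows, 48 mm; origin at the centre of its underside
- file: bystander: flat file with a wooden handle lying along its x axis, from x = -85 to +120 mm, 20 mm wide, 16 mm high; origin on the bench where handle and blade meet

How it is judged (in metres and radians):
On the way:
1. the hammer lies at rest with its head on the rubber pad, let go (z of hammer in the frame of pad below 0.024 m and x of hammer in the frame of pad between -0.11 and 0.11 m and y of hammer in the frame of pad between -0.075 and 0.075 m and linear speed of hammer below 0.02 m/s and contact force between the fingers and hammer below 0.3 N), for 0.2 s.
At the end, for the whole second after the job is handed in: The gripper holds the punch, still and upright (0.05 rad), in its bore with its lower end 4 to 20 mm above the guide plate's underside and under 8 N on the cutter; the cutter stands flat within 10 mm of its start; the hammer lies released, at rest, its head on the pad (z of punch in the frame of cutter between 0.0265 and 0.0425 m and horizontal distance between punch and bore below 0.003 m and angle between punch's own z axis and vertical below 0.05 rad and linear speed of punch below 0.01 m/s and contact force between the fingers and punch above 2 N and contact force between punch and cutter below 8 N and height (world z) of cutter below 0.002 m and angle between cutter's own z axis and vertical below 0.03 rad and distance of cutter from where it was at the start of the episode below 0.01 m and z of hammer in the frame of pad below 0.024 m and x of hammer in the frame of pad between -0.11 and 0.11 m and y of hammer in the frame of pad between -0.075 and 0.075 m and linear speed of hammer below 0.02 m/s and contact force between the arm and hammer below 0.3 N); the arm keeps its last pose, push and grip.
It fails at once if the punch is jammed: cocked more than 0.09 rad in its bore, or pressed against the cutter with more than 30 N (contact force between punch and cutter above 30 N or angle between punch's own z axis and vertical above 0.09 rad).
It fails at once if the cutter is lifted, tipped or dragged (height (world z) of cutter above 0.004 m or angle between cutter's own z axis and vertical above 0.06 rad or distance of cutter from where it was at the start of the episode above 0.015 m).
It fails at once if the punch is pulled right out of the guide plate (z of punch in the frame of cutter above 0.0465 m).
It fails at once if the hammer is dropped (it comes down near the bench at more than 0.7 m/s) (height (world z) of hammer below 0.03 m and linear speed of hammer above 0.7 m/s).
It fails at once if a bystander is pushed more than 20 mm (distance of any of bench_block, cuff, pliers, punch_stand, jar, dapping_block, file from where it was at the start of the episode above 0.02 m).
It also fails if it takes over 58 s, if anything falls off the work surface, if the arm or the gripper's body presses on something with over 40 N, if the wrist force passes 120 N, or if a joint passes its speed limit or range.

## Working session

There is one attempt and no reset: what is moved stays moved. The work goes in short steps, Python scripts to look and compute and a tool call to move; the robot and the scene stay as the last step left them, time stands still between calls to the robot, and variables do not carry over. Pictures are saved under pics/ and viewed, at most 10 in all, crops included, and the job is handed in when it is done.

```bash
ls; mkdir -p pics
```

Run:
```python
from plant import bot, camrig, sensors, ticket
import cv2,numpy as np,pickle
print(bot.tips_ahead)
o=sensors.get_obs();print(o)
for n in("scene","side","wrist"):
    s=camrig.snapshot(n);pickle.dump((o,s),open(f"pics/{n}0.pkl","wb"))
    cv2.imwrite(f"pics/{n}0.png",cv2.resize(s["image"][:,:,::-1],(800,600),interpolation=cv2.INTER_CUBIC))
    print(n,{k:(np.round(v,3).tolist()) for k,v in s.items() if k!="image"})
```

```text
pics
plant.py
14.0
{'time': 0.0, 'qpos': array([-0.09920139,  0.33392096,  0.03991027,  1.46629024, -0.01338055,
        1.34330546, -0.05848999]), 'qd': array([-0.00064395,  0.00071666, -0.00073179, -0.00241697,  0.00070981,
       -0.00080268,  0.00107102]), 'joint_efforts': array([ 4.63630895e-04, -6.58554840e+01,  1.36586554e+00, -4.05554795e+01,
        1.68904377e-02,  1.27170872e-02, -1.99809978e-05]), 'position': array([ 6.49556647e+02, -5.60617328e-02,  2.44405986e+02]), 'tcp_rot': array([-5.33297380e-04,  7.07119312e-01,  7.07093764e-01, -6.34766252e-04]), 'ft_force': array([-0.24872993, -0.17585219, -0.15434574]), 'ft_torque': array([-0.04895495,  0.00909005,  0.07836962]), 'finger_force': 0.0, 'grip_width': 85.59528606323039}
scene {'fx': 375.662, 'fy': 375.662, 'cx': 257.698, 'cy': 193.369, 'pose': [[0.801, 0.456, -0.388, 1057.575], [0.598, -0.601, 0.53, -476.828], [0.008, -0.657, -0.754, 869.535], [0.0, 0.0, 0.0, 1.0]]}
side {'fx': 369.374, 'fy': 369.374, 'cx': 257.26, 'cy': 193.136, 'pose': [[-0.737, -0.459, 0.496, 121.69], [-0.676, 0.478, -0.562, 647.893], [0.02, -0.749, -0.662, 721.4], [0.0, 0.0, 0.0, 1.0]]}
wrist {'fx': 271.476, 'fy': 271.476, 'cx': 260.853, 'cy': 191.162, 'tool_from_camera': [[0.0, -0.963, -0.27, 68.761], [1.0, 0.0, 0.0, 1.198], [0.0, -0.27, 0.963, -128.691], [0.0, 0.0, 0.0, 1.0]]}
```

View pics/scene0.png

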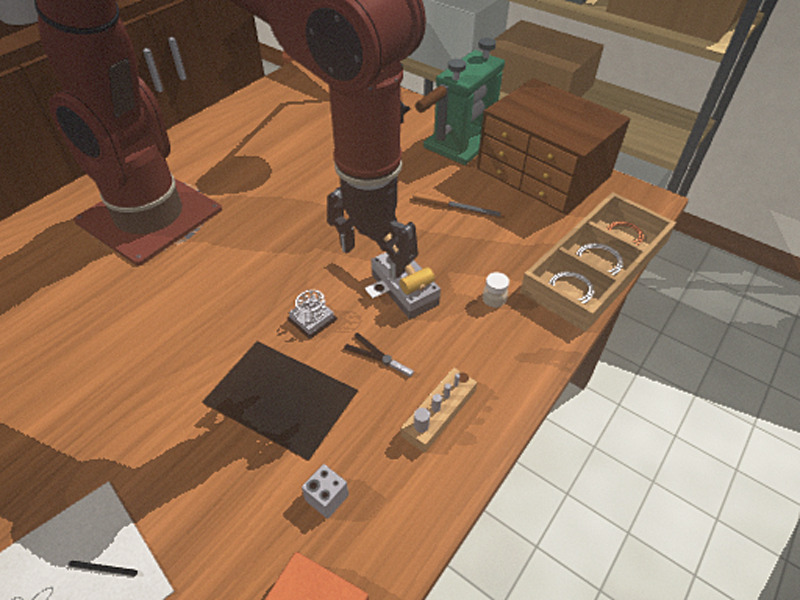

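View pics/wrist0.png

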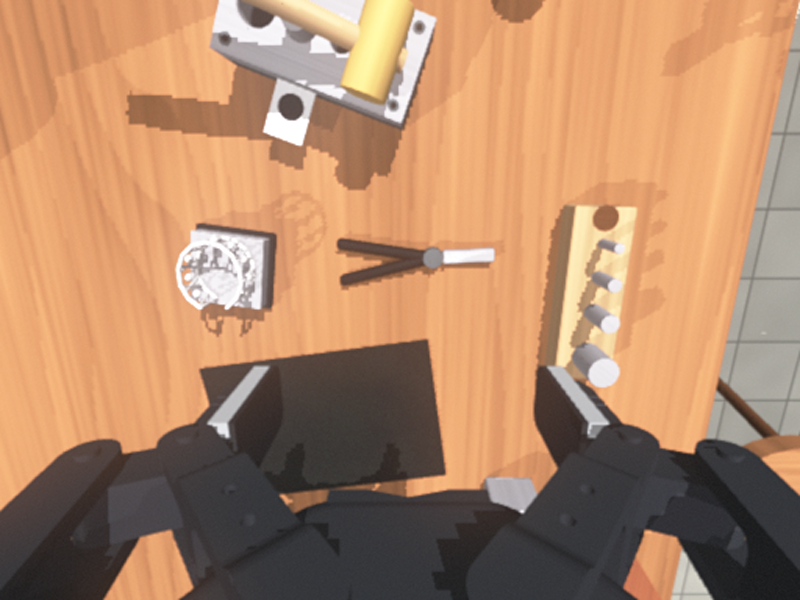

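View pics/side0.png

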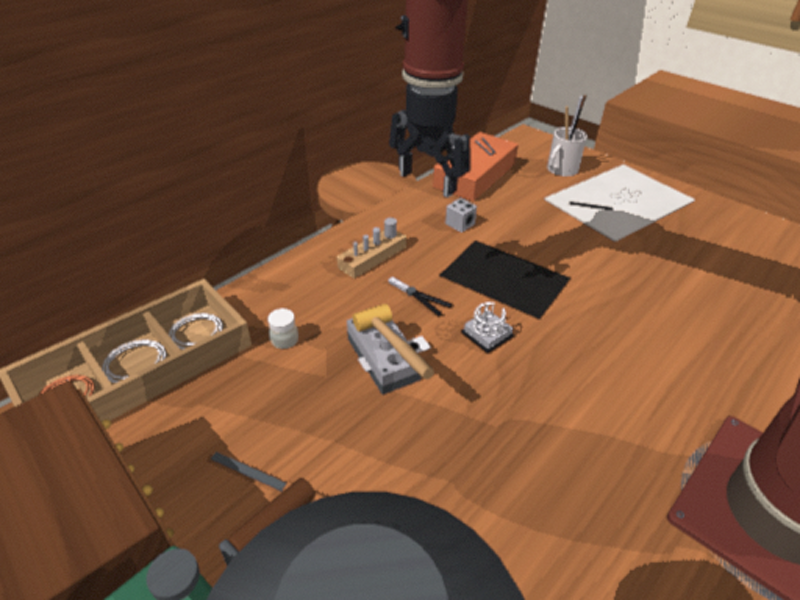

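Scene and side show the cutter, hammer, pad and bystanders with the arm well clear. The wrist view has the cutter at top (corners about (437,17), (402,118), (214,45)), the hammer head centre at about (378,45), and the pad corners at (203,370), (428,341), (444,472). The cuff and block are at (230,270).

Create h.py:
```python
import numpy as np,cv2,pickle
from scipy.spatial.transform import Rotation as R
def campose(o,s):
    if "pose" in s: return np.array(s["pose"])
    T=np.eye(4);q=o["tcp_rot"];T[:3,:3]=R.from_quat([q[1],q[2],q[3],q[0]]).as_matrix();T[:3,3]=o["position"]
    return T@s["tool_from_camera"]
def ray(o,s,px,z,sc=1.5625):   # px in the enlarged picture -> world point at height z
    P=campose(o,s);u,v=(np.array(px)+.5)/sc-.5
    d=P[:3,:3]@[(u-s["cx"])/s["fx"],(v-s["cy"])/s["fy"],1]
    return P[:3,3]+d*(z-P[2,3])/d[2]
def proj(o,s,X,sc=1.5625):
    P=np.linalg.inv(campose(o,s));c=P[:3,:3]@X+P[:3,3]
    return ((np.array([s["fx"]*c[0]/c[2]+s["cx"],s["fy"]*c[1]/c[2]+s["cy"]])+.5)*sc-.5)
```

Run:
```python
from h import *
o,s=pickle.load(open("pics/wrist0.pkl","rb"))
f=lambda n,p,z:print(n,np.round(ray(o,s,p,z),1))
for p in[(437,17),(402,118),(214,45)]:f("cut",p,46.5)
f("head",(378,45),66)
for p in[(203,370),(428,341),(444,472)]:f("pad",p,3)
for p in[(196,228),(275,236),(268,308)]:f("block",p,24)
f("cuff",(210,275),32+24)
f("pl",(340,243),8);f("pl",(494,255),8);f("pl",(340,282),8)
o2,s2=pickle.load(open("pics/scene0.pkl","rb"))
for p in[(260,342),(357,392),(307,458),(205,402)]:print("pad scene",np.round(ray(o2,s2,p,3),1))
```

```text
cut [670.  174.5  46.5]
cut [646.2 111.4  46.5]
cut [517.5 157.8  46.5]
head [631.2 152.4  66. ]
pad [ 455.4 -105.4    3. ]
pad [669.1 -75.7   3. ]
pad [ 687.4 -218.8    3. ]
block [477.3  30.9  24. ]
block [541.3  24.5  24. ]
block [530.1 -37.3  24. ]
cuff [499.1  -1.3  56. ]
pl [591.8  16.4   8. ]
pl [725.2   6.1   8. ]
pl [590.4 -18.1   8. ]
pad scene [ 459.7 -104.8    3. ]
pad scene [671.3 -80.2   3. ]
pad scene [ 686.4 -222.6    3. ]
pad scene [ 478.  -251.2    3. ]
```

Units first: shifts go in shares of 1000 mm and turns go in shares of pi/2 rad. So 162 mm is 0.162, 160 mm is 0.16, -1.22 rad is -0.7767.

{"fn": "shift_gripper", "kwargs": {
  "rows": {"dx": [0.008, 0.025, 0.05, 0.075, 0.1, 0.122, 0.14, 0.152, 0.16, 0.162, 0.162, 0.162, 0.162, 0.162], "dy": [-0.002, -0.006, -0.013, -0.02, -0.027, -0.033, -0.038, -0.041, -0.044, -0.045, -0.045, -0.045, -0.045, -0.045], "dz": [0, 0.003, 0.006, 0.01, 0.014, 0.018, 0.021, 0.023, 0.025, 0.025, 0.025, 0.025, 0.025, 0.025], "rz": [-0.0509, -0.1273, -0.2037, -0.2801, -0.3565, -0.4329, -0.5093, -0.5857, -0.6621, -0.7321, -0.7767, -0.7767, -0.7767, -0.7767], "finger_gap": [70, 70, 70, 70, 70, 70, 70, 70, 70, 70, 70, 70, 70, 70]}
}}

```text
time: 1.32
position: [605.0, 161.7, 220.2]
tcp_rot: [-0.0, 0.176, 0.984, -0.0]
ft_force: [-0.7, 0.8, 0.7]
grip_width: 70.0
finger_force: 0.0
```

Run:
```python
from plant import bot, camrig, sensors, ticket
from h import *
o=sensors.get_obs();s=camrig.snapshot("wrist");pickle.dump((o,s),open("pics/w1.pkl","wb"))
cv2.imwrite("pics/w1.png",cv2.resize(s["image"][:,:,::-1],(800,600),interpolation=cv2.INTER_CUBIC))
```

```text
(no output)
```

View pics/w1.png

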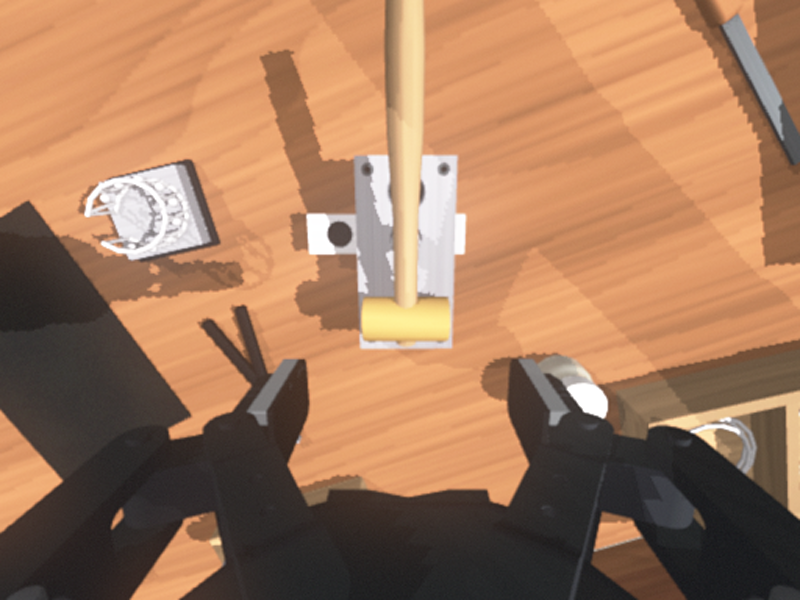

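The wrist view shows the cutter squared up with the camera (top corners (355,157), (458,155), (453,348), (361,348)). The head spans (362,318) to (450,322), and the handle runs along columns 397–416 near the head.

Run:
```python
from h import *
from scipy.optimize import least_squares
o,s=pickle.load(open("pics/w1.pkl","rb"))
C=np.array([[-70,-35],[-70,35],[70,35],[70,-35]]);px=[(355,157),(458,155),(453,348),(361,348)]
def w(p,X):
    c,si=np.cos(p[2]),np.sin(p[2]);return np.array([p[0]+c*X[0]-si*X[1],p[1]+si*X[0]+c*X[1],X[2]])
r=least_squares(lambda p:np.concatenate([proj(o,s,w(p,[*c,46.5]))-q for c,q in zip(C,px)]),[594,166,-.35])
p=r.x;print("cutter",p,np.round(r.fun,1))
print("bore",w(p,[-14,0,46.5]))
inv=lambda P:np.array([[np.cos(p[2]),np.sin(p[2])],[-np.sin(p[2]),np.cos(p[2])]])@(P[:2]-p[:2])
for n,q,z in[("headL",(362,319),62.5),("headR",(450,319),62.5),("headbottom",(406,341),60),("handle",(406.5,290),72),("hand2",(405,200),88),("hand3",(404.5,100),105)]:
    P=ray(o,s,q,z);print(n,np.round(P,1),"cutter",np.round(inv(P),1))
g=w(p,[8,0,72]);print("grip",g)
q=o["tcp_rot"];M=R.from_quat([q[1],q[2],q[3],q[0]]).as_matrix()
print("tool delta",M.T@(g-o["position"]),"yaw tool y",np.arctan2(M[1,1],M[0,1])-np.pi/2,p[2])
```

```text
cutter [ 5.92459396e+02  1.66306716e+02 -3.49667910e-01] [-0.4 -1.2  0.1  0.4 -0.1  0.3  0.5  0.6]
bore [579.30658437 171.10291719  46.5       ]
headL [619.9 122.3  62.5] cutter [ 40.9 -31.9]
headR [641.5 181.   62.5] cutter [41.1 30.6]
headbottom [647.3 145.5  60. ] cutter [58.6 -0.8]
handle [608.6 160.2  72. ] cutter [17.3 -0.2]
hand2 [552.2 180.2  88. ] cutter [-42.5  -0.7]
hand3 [503.3 198.2 105. ] cutter [-94.7  -0.6]
grip [599.97528812 163.56602888  72.        ]
tool delta [5.35122477e+00 3.76742664e-02 1.48198400e+02] yaw tool y -0.353851182538754 -0.34966790978351775
```

Scaled: 154 mm is 0.154, 150 mm is 0.15.

{"fn": "shift_gripper", "kwargs": {
  "rows": {"dx": [0.001, 0.003, 0.003, 0.003, 0.003, 0.003, 0.003, 0.003, 0.003], "dy": [0, 0, 0, 0, 0, 0, 0, 0, 0], "dz": [0.015, 0.05, 0.09, 0.12, 0.14, 0.15, 0.154, 0.154, 0.154], "rz": [0, 0, 0, 0, 0, 0, 0, 0, 0], "finger_gap": [44, 44, 44, 44, 44, 44, 44, 44, 44]},
  "clamp_n": 60
}}

```text
time: 2.12
position: [603.1, 163.3, 67.8]
tcp_rot: [0.001, 0.175, 0.985, 0.0]
ft_force: [-0.4, 0.0, 1.4]
grip_width: 44.5
finger_force: 0.0
```

{"fn": "shift_gripper", "kwargs": {
  "rows": {"dx": [0, 0, 0, 0, 0, 0, 0, 0, 0, 0], "dy": [0, 0, 0, 0, 0, 0, 0, 0, 0, 0], "dz": [0, 0, 0, 0, 0, 0, 0, 0, 0, 0], "rz": [0, 0, 0, 0, 0, 0, 0, 0, 0, 0], "finger_gap": [30, 24, 20, 18, 16, 10, 10, 10, 10, 10]},
  "clamp_n": 60
}}

```text
time: 2.95
position: [602.4, 162.7, 67.0]
tcp_rot: [0.0, 0.175, 0.985, -0.0]
ft_force: [-2.9, -1.6, 5.8]
grip_width: 13.9
finger_force: 58.4
```

Scaled: -30 mm is -0.03, -22 mm is -0.022.

{"fn": "shift_gripper", "kwargs": {
  "rows": {"dx": [0, 0, 0, 0, 0, 0, 0, 0, 0], "dy": [0, 0, 0, 0, 0, 0, 0, 0, 0], "dz": [-0.001, -0.003, -0.006, -0.01, -0.015, -0.022, -0.03, -0.03, -0.03], "rz": [0, 0, 0, 0, 0, 0, 0, 0, 0], "finger_gap": [8, 8, 8, 8, 8, 8, 8, 8, 8]},
  "clamp_n": 80
}}

```text
time: 3.7
position: [602.7, 163.2, 97.3]
tcp_rot: [0.001, 0.175, 0.985, 0.0]
ft_force: [-0.8, -0.0, -5.9]
grip_width: 13.7
finger_force: 79.3
```

Run:
```python
from plant import bot, camrig, sensors, ticket
from h import *
o=sensors.get_obs();s=camrig.snapshot("wrist");pickle.dump((o,s),open("pics/w2.pkl","wb"))
cv2.imwrite("pics/w2.png",cv2.resize(s["image"][:,:,::-1],(640,480),interpolation=cv2.INTER_CUBIC))
```

```text
(no output)
```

View pics/w2.png

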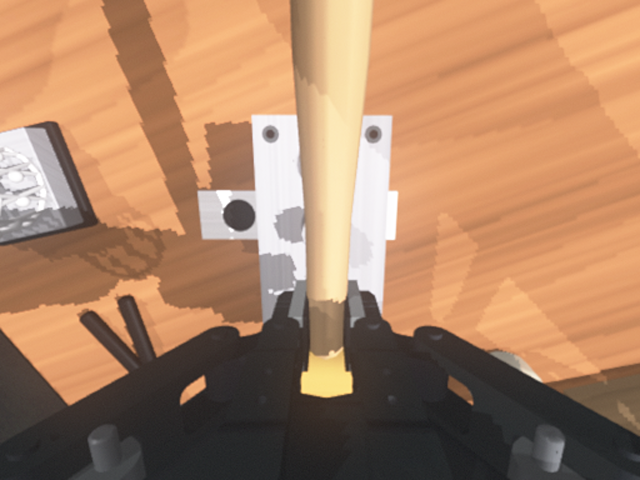

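The hammer is in the grip: the handle is central at about (328,320), the head is off the cutter, and the cutter is undisturbed. Next I raise it and carry it to the pad.

Scaled: -313 mm is -0.313, -310 mm is -0.31.

{"fn": "shift_gripper", "kwargs": {
  "rows": {"dx": [0, 0, -0.001, -0.003, -0.007, -0.012, -0.017, -0.023, -0.029, -0.035, -0.041, -0.047, -0.053, -0.059, -0.064, -0.067, -0.069, -0.07, -0.07, -0.07], "dy": [0, 0, -0.003, -0.013, -0.03, -0.052, -0.077, -0.103, -0.13, -0.157, -0.184, -0.211, -0.238, -0.263, -0.285, -0.301, -0.31, -0.313, -0.313, -0.313], "dz": [-0.005, -0.015, -0.03, -0.047, -0.06, -0.068, -0.07, -0.07, -0.07, -0.07, -0.07, -0.07, -0.07, -0.07, -0.07, -0.07, -0.07, -0.07, -0.07, -0.07], "rz": [0, 0, 0, 0, 0, 0, 0, 0, 0, 0, 0, 0, 0, 0, 0, 0, 0, 0, 0, 0], "finger_gap": [8, 8, 8, 8, 8, 8, 8, 8, 8, 8, 8, 8, 8, 8, 8, 8, 8, 8, 8, 8]},
  "clamp_n": 80
}}

```text
time: 5.42
position: [560.7, -153.5, 166.5]
tcp_rot: [0.0, 0.174, 0.985, 0.0]
ft_force: [-0.5, 0.7, -4.6]
grip_width: 13.1
finger_force: 79.3
```

Run:
```python
from plant import bot, camrig, sensors, ticket
from h import *
s=camrig.snapshot("side");o=sensors.get_obs();pickle.dump((o,s),open("pics/s3.pkl","wb"))
print(o["position"],o["time"])
u,v=proj(o,s,o["position"],1);u,v=int(u),int(v);print(u,v)
x0,y0=max(u-130,0),max(v-90,0)
cv2.imwrite("pics/s3.png",cv2.resize(s["image"][y0:y0+200,x0:x0+260,::-1],None,fx=3,fy=3,interpolation=cv2.INTER_CUBIC)[:600,:800]);print(x0,y0)
```

```text
[ 560.73938673 -153.1958716   166.4064449 ] 5.4667
330 133
200 43
```

View pics/s3.png

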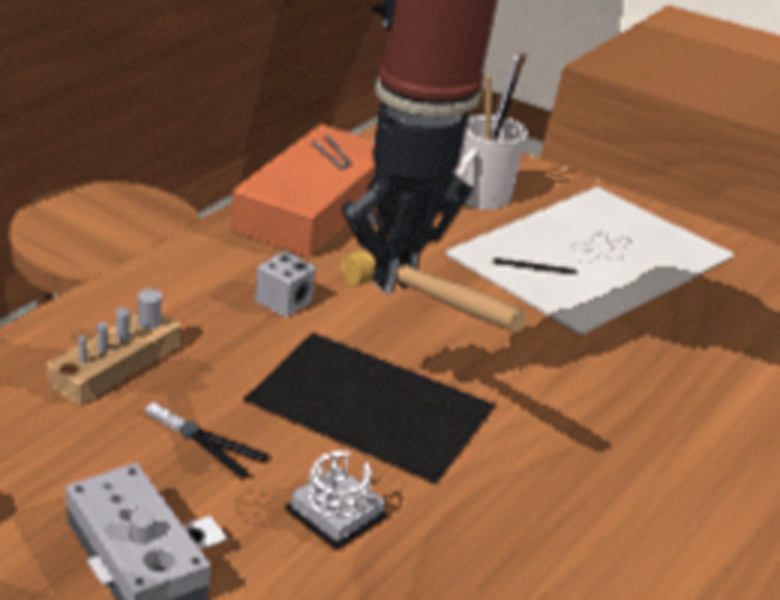

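The side view shows the hammer held level-ish, with the head at (357,267), the handle end at (515,320) and the pad right below. The punch still stands in the cutter.

Run:
```python
from h import *
o,s=pickle.load(open("pics/s3.pkl","rb"))
P=campose(o,s);t=-.352;a=np.array([np.cos(t),np.sin(t),0]);n=np.array([-np.sin(t),np.cos(t),0])
for nm,q in[("head",(357,267)),("end",(515,320)),("mid",(410,275))]:
    u,v=(200+(q[0]+.5)/3-.5,43+(q[1]+.5)/3-.5)
    d=P[:3,:3]@[(u-s["cx"])/s["fx"],(v-s["cy"])/s["fy"],1]
    k=n@(o["position"]-P[:3,3])/(n@d);X=P[:3,3]+k*d;print(nm,np.round(X,1),"along",np.round(a@(X-o["position"]),1),"dz",np.round(X[2]-o["position"][2],1))
```

```text
head [ 611.6 -171.9  140.5] along 54.2 dz -25.9
end [413.7 -99.2 209.3] along -156.6 dz 42.9
mid [ 539.1 -145.2  175.6] along -23.1 dz 9.2
```

Scaled: 138 mm is 0.138, 137 mm is 0.137.

{"fn": "shift_gripper", "kwargs": {
  "rows": {"dx": [0, 0, 0, 0, 0, 0, 0, 0, 0, 0, 0, 0, 0], "dy": [0, 0, 0, 0, 0, 0, 0, 0, 0, 0, 0, 0, 0], "dz": [0.006, 0.02, 0.042, 0.066, 0.088, 0.106, 0.119, 0.128, 0.134, 0.137, 0.138, 0.138, 0.138], "rz": [0, 0, 0, 0, 0, 0, 0, 0, 0, 0, 0, 0, 0], "finger_gap": [8, 8, 8, 8, 8, 8, 8, 8, 8, 8, 8, 8, 8]}
}}

```text
time: 6.55
position: [560.9, -155.1, 29.1]
tcp_rot: [0.001, 0.175, 0.985, -0.0]
ft_force: [-0.1, -0.6, -3.5]
grip_width: 13.4
finger_force: 79.3
```

{"fn": "shift_gripper", "kwargs": {
  "rows": {"dx": [0, 0, 0, 0, 0], "dy": [0, 0, 0, 0, 0], "dz": [0.001, 0.002, 0.003, 0.003, 0.003], "rz": [0, 0, 0, 0, 0], "finger_gap": [8, 8, 8, 8, 8]}
}}

```text
time: 6.97
position: [560.3, -155.0, 25.3]
tcp_rot: [-0.0, 0.175, 0.985, -0.0]
ft_force: [-1.3, 0.5, -4.5]
grip_width: 13.8
finger_force: 79.3
```

Scaled: 2 mm is 0.002, 1 mm is 0.001.

{"fn": "shift_gripper", "kwargs": {
  "rows": {"dx": [0, 0, 0, 0, 0, 0], "dy": [0, 0, 0, 0, 0, 0], "dz": [0.001, 0.001, 0.002, 0.002, 0.002, 0.002], "rz": [0, 0, 0, 0, 0, 0], "finger_gap": [8, 8, 8, 8, 8, 8]}
}}

```text
time: 7.47
position: [560.4, -155.0, 23.6]
tcp_rot: [0.0, 0.174, 0.985, -0.0]
ft_force: [-2.5, 0.9, 1.6]
grip_width: 13.3
finger_force: 80.2
```

{"fn": "shift_gripper", "kwargs": {
  "rows": {"dx": [0, 0, 0, 0, 0, 0, 0, 0, 0, 0, 0], "dy": [0, 0, 0, 0, 0, 0, 0, 0, 0, 0, 0], "dz": [0, 0, 0, 0, 0, 0, 0, 0, 0, 0, 0], "rz": [0, 0, 0, 0, 0, 0, 0, 0, 0, 0, 0], "finger_gap": [14, 16, 17, 19, 22, 26, 30, 34, 38, 38, 38]},
  "clamp_n": 20
}}

```text
time: 8.38
position: [560.3, -154.9, 23.3]
tcp_rot: [-0.0, 0.175, 0.985, 0.0]
ft_force: [-0.6, 0.6, -0.5]
grip_width: 38.4
finger_force: 0.6
```

{"fn": "shift_gripper", "kwargs": {
  "rows": {"dx": [0, 0, 0, 0, 0, 0, 0, 0, 0, 0, 0], "dy": [0, 0, 0, 0, 0, 0, 0, 0, 0, 0, 0], "dz": [-0.004, -0.012, -0.025, -0.045, -0.07, -0.095, -0.115, -0.13, -0.14, -0.145, -0.145], "rz": [0, 0, 0, 0, 0, 0, 0, 0, 0, 0, 0], "finger_gap": [38, 38, 38, 38, 38, 38, 38, 38, 38, 38, 38]}
}}

```text
time: 9.3
position: [560.9, -155.2, 169.9]
tcp_rot: [0.001, 0.175, 0.985, -0.0]
ft_force: [-0.5, -0.2, -0.2]
grip_width: 37.7
finger_force: 0.0
```

Run:
```python
from plant import bot, camrig, sensors, ticket
from h import *
s=camrig.snapshot("side");o=sensors.get_obs()
cv2.imwrite("pics/s4.png",cv2.resize(s["image"][43:243,200:460,::-1],None,fx=3,fy=3,interpolation=cv2.INTER_CUBIC))
```

```text
(no output)
```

View pics/s4.png

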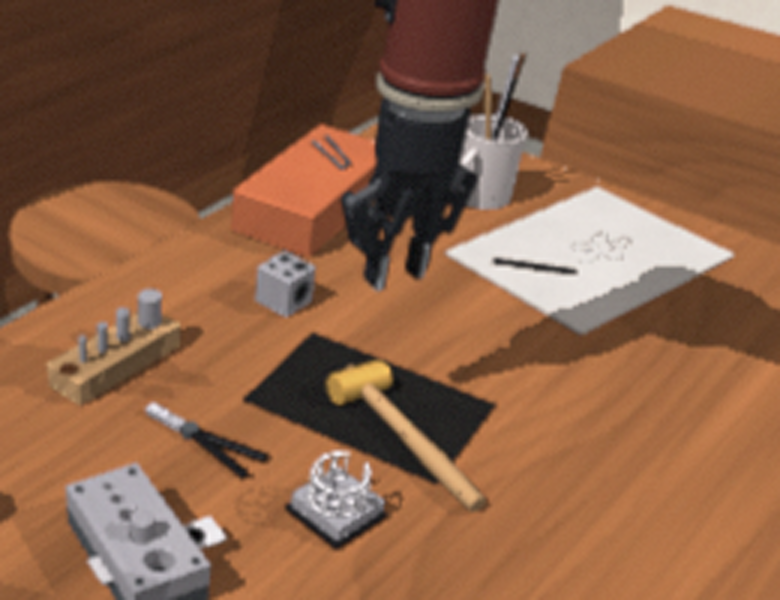

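The side view shows the hammer lying with its head at (360,383) on the pad, released, and the fingers clear above it. Back to the cutter.

Scaled: 312.6 mm is 0.3126, 155 mm is 0.155.

{"fn": "shift_gripper", "kwargs": {
  "rows": {"dx": [0.003, 0.01, 0.019, 0.028, 0.037, 0.047, 0.057, 0.066, 0.075, 0.083, 0.09, 0.094, 0.095, 0.095, 0.095, 0.095], "dy": [0.01, 0.032, 0.062, 0.093, 0.124, 0.155, 0.186, 0.217, 0.247, 0.274, 0.296, 0.308, 0.3126, 0.3126, 0.3126, 0.3126], "dz": [0, 0, 0, 0, 0, 0, 0, 0, 0, 0, 0, 0, 0, 0, 0, 0], "rz": [0, 0, 0, 0, 0, 0, 0, 0, 0, 0, 0, 0, 0, 0, 0, 0], "finger_gap": [40, 40, 40, 40, 40, 40, 40, 40, 40, 40, 40, 40, 40, 40, 40, 40]}
}}

```text
time: 10.68
position: [578.8, 169.1, 168.1]
tcp_rot: [-0.0, 0.176, 0.984, -0.001]
ft_force: [0.3, 0.1, -0.7]
grip_width: 40.2
finger_force: 0.0
```

Run:
```python
from plant import bot, camrig, sensors, ticket
from h import *
o=sensors.get_obs();s=camrig.snapshot("wrist");pickle.dump((o,s),open("pics/w5.pkl","wb"))
print(o["position"],o["tcp_rot"])
cv2.imwrite("pics/w5.png",cv2.resize(s["image"][100:300,130:390,::-1],None,fx=3,fy=3,interpolation=cv2.INTER_CUBIC))
```

```text
[578.77526282 169.14574055 168.06556086] [-6.26846937e-05  1.75692410e-01  9.84444976e-01 -5.13327848e-04]
```

View pics/w5.png

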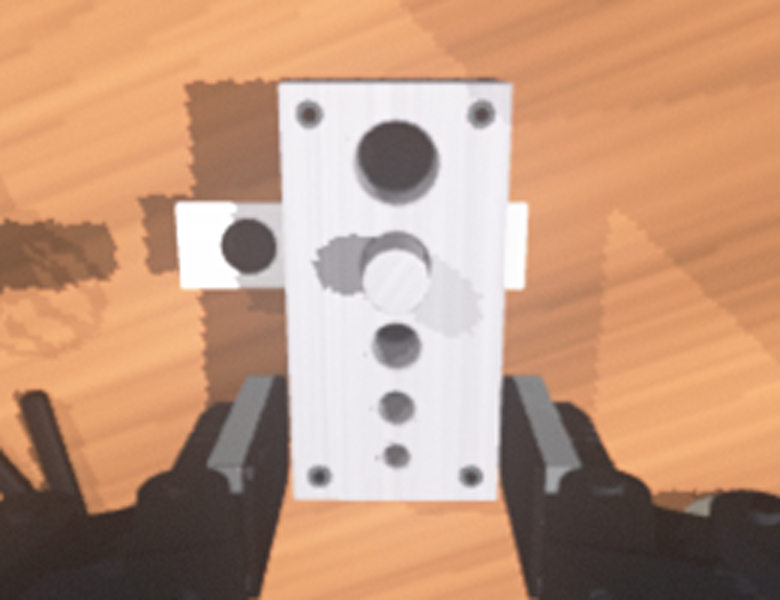

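The wrist view shows the punch top as a disc at (396,281) in the crop. The cutter's top corners are at (279,83), (512,84), (497,499), (294,499), and the fingers sit symmetric about column 395.

Run:
```python
from h import *
from scipy.optimize import least_squares
o,s=pickle.load(open("pics/w5.pkl","rb"))
full=lambda q:((q[0]+.5)/3-.5+130,(q[1]+.5)/3-.5+100)
def w(p,X):
    c,si=np.cos(p[2]),np.sin(p[2]);return np.array([p[0]+c*X[0]-si*X[1],p[1]+si*X[0]+c*X[1],X[2]])
C=[[-70,-35],[-70,35],[70,35],[70,-35]];px=[full(q) for q in[(279,83),(512,84),(497,499),(294,499)]]
r=least_squares(lambda p:np.concatenate([proj(o,s,w(p,[*c,46.5]),1)-q for c,q in zip(C,px)]),[594,166,-.35])
p=r.x;print("cutter",p,np.round(r.fun,1));b=w(p,[-14,0,66.5]);print("punch by cutter",b)
t=ray(o,s,full((396,281)),66.5,1);print("punch by top",t)
q=o["tcp_rot"];M=R.from_quat([q[1],q[2],q[3],q[0]]).as_matrix()
for x in(b,t):print("tool delta",M.T@(x-o["position"]))
print("tool yaw",np.arctan2(M[1,1],M[0,1])-np.pi/2)
```

```text
cutter [ 5.91765819e+02  1.65762232e+02 -3.52790441e-01] [-0.1  0.2  0.2 -0.2 -0.1  0.   0.  -0. ]
punch by cutter [578.62804765 170.59948029  66.5       ]
punch by top [578.47086334 170.80605194  66.5       ]
tool delta [  0.64678787   1.41795492 101.564114  ]
tool delta [  0.86572538   1.55740059 101.56395753]
tool yaw -0.35321822544301895
```

{"fn": "shift_gripper", "kwargs": {
  "rows": {"dx": [0, 0, 0, 0], "dy": [0, 0, 0, 0], "dz": [0, 0, 0, 0], "rz": [0, 0, 0, 0], "finger_gap": [40, 40, 40, 40]}
}}

```text
time: 11.07
position: [578.6, 170.9, 168.4]
tcp_rot: [0.0, 0.175, 0.985, -0.0]
ft_force: [1.0, 0.2, 0.3]
grip_width: 40.0
finger_force: 0.0
```

Run:
```python
from plant import bot, camrig, sensors, ticket
from h import *
o0,s0=pickle.load(open("pics/w5.pkl","rb"));P=[]
full=((396.5)/3-.5+130,(281.5)/3-.5+100)
g=lambda s:cv2.cvtColor(s["image"],cv2.COLOR_RGB2GRAY)
T=g(s0)[180:206,240:284]
for i in range(6):
    s=camrig.snapshot("wrist");o=sensors.get_obs();P.append(o["position"]);
    m=cv2.matchTemplate(g(s),T,cv2.TM_CCOEFF_NORMED);_,v,_,l=cv2.minMaxLoc(m);print(np.round(P[-1],2),v,l)
pickle.dump((o,s),open("pics/w6.pkl","wb"))
o=dict(o);o["position"]=np.mean(P,0)
t=ray(o,s,(full[0]+l[0]-240,full[1]+l[1]-180),66.5,1)
q=o["tcp_rot"];M=R.from_quat([q[1],q[2],q[3],q[0]]).as_matrix()
print(o["position"],t,M.T@(t-o["position"]))
```

```text
[578.58 171.06 168.37] 0.9921260476112366 (238, 181)
[578.55 171.16 168.35] 0.9956845045089722 (238, 181)
[578.55 171.2  168.33] 0.9974018931388855 (238, 181)
[578.54 171.26 168.34] 0.9970925450325012 (238, 181)
[578.53 171.29 168.34] 0.9963634610176086 (238, 181)
[578.56 171.26 168.32] 0.9954779148101807 (238, 181)
[578.55271392 171.20573745 168.34173443] [578.60711547 170.96027186  66.5       ] [ -0.13762155  -0.21245188 101.8417302 ]
```

Scaled: 105 mm is 0.105, 104 mm is 0.104.

{"fn": "shift_gripper", "kwargs": {
  "rows": {"dx": [0, 0, 0, 0, 0, 0, 0, 0, 0, 0, 0, 0, 0, 0], "dy": [0, 0, 0, 0, 0, 0, 0, 0, 0, 0, 0, 0, 0, 0], "dz": [0.006, 0.022, 0.044, 0.064, 0.08, 0.091, 0.098, 0.102, 0.104, 0.105, 0.105, 0.105, 0.105, 0.105], "rz": [0, 0, 0, 0, 0, 0, 0, 0, 0, 0, 0, 0, 0, 0], "finger_gap": [40, 40, 36, 34, 34, 34, 34, 34, 34, 34, 34, 34, 34, 34]},
  "clamp_n": 20
}}

```text
time: 12.53
position: [578.8, 171.3, 63.8]
tcp_rot: [0.0, 0.175, 0.985, 0.0]
ft_force: [0.3, -0.6, -0.8]
grip_width: 33.9
finger_force: 0.0
```

{"fn": "shift_gripper", "kwargs": {
  "rows": {"dx": [0, 0, 0, 0, 0, 0, 0], "dy": [0, 0, 0, 0, 0, 0, 0], "dz": [0, 0, 0, 0, 0, 0, 0], "rz": [0, 0, 0, 0, 0, 0, 0], "finger_gap": [28, 26, 25, 24, 23, 23, 23]}
}}

```text
time: 13.12
position: [578.5, 171.3, 63.3]
tcp_rot: [-0.0, 0.175, 0.985, 0.0]
ft_force: [-0.0, 0.2, -1.2]
grip_width: 22.9
finger_force: 0.0
```

{"fn": "shift_gripper", "kwargs": {
  "rows": {"dx": [0, 0, 0, 0, 0, 0], "dy": [0, 0, 0, 0, 0, 0], "dz": [0, 0, 0, 0, 0, 0], "rz": [0, 0, 0, 0, 0, 0], "finger_gap": [22, 21.5, 21, 20.5, 20.5, 20.5]}
}}

```text
time: 13.62
position: [578.5, 170.8, 63.3]
tcp_rot: [-0.0, 0.175, 0.985, -0.0]
ft_force: [-2.4, -3.6, 2.5]
grip_width: 20.3
finger_force: 1.3
```

{"fn": "shift_gripper", "kwargs": {
  "rows": {"dx": [0, 0, 0, 0, 0, 0, 0], "dy": [0, 0, 0, 0, 0, 0, 0], "dz": [0, 0, 0, 0, 0, 0, 0], "rz": [0, 0, 0, 0, 0, 0, 0], "finger_gap": [20, 19.5, 19, 18, 17, 17, 17]},
  "clamp_n": 20
}}

```text
time: 14.2
position: [578.5, 170.6, 63.4]
tcp_rot: [-0.0, 0.175, 0.985, -0.0]
ft_force: [-2.9, -3.9, 2.9]
grip_width: 18.8
finger_force: 19.4
```

Scaled: -0.6 mm is -0.0006, -0.3 mm is -0.0003.

{"fn": "shift_gripper", "kwargs": {
  "rows": {"dx": [0, 0, 0, 0, 0, 0], "dy": [-0.0003, -0.0006, -0.0006, -0.0006, -0.0006, -0.0006], "dz": [0, 0, 0, -0.0003, -0.0006, -0.0006], "rz": [0, 0, 0, 0, 0, 0], "finger_gap": [15, 15, 15, 15, 15, 15]},
  "clamp_n": 35
}}

```text
time: 14.7
position: [578.3, 170.6, 63.6]
tcp_rot: [-0.0, 0.175, 0.985, -0.0]
ft_force: [-0.7, -3.3, -2.2]
grip_width: 18.4
finger_force: 34.3
```

Scaled: -4 mm is -0.004, -3 mm is -0.003.

{"fn": "shift_gripper", "kwargs": {
  "rows": {"dx": [0, 0, 0, 0, 0, 0, 0], "dy": [-0.0003, -0.0003, -0.0003, -0.0003, -0.0003, -0.0003, -0.0003], "dz": [0, -0.001, -0.002, -0.003, -0.004, -0.004, -0.004], "rz": [0, 0, 0, 0, 0, 0, 0], "finger_gap": [15, 15, 15, 15, 15, 15, 15]},
  "clamp_n": 35
}}

```text
time: 15.28
position: [578.2, 170.6, 68.1]
tcp_rot: [0.0, 0.174, 0.985, 0.0]
ft_force: [0.2, -1.2, -0.8]
grip_width: 18.4
finger_force: 34.4
```

Scaled: -15 mm is -0.015, -14 mm is -0.014.

{"fn": "shift_gripper", "kwargs": {
  "rows": {"dx": [0, 0, 0, 0, 0, 0, 0, 0, 0, 0, 0], "dy": [0, 0, 0, 0, 0, 0, 0, 0, 0, 0, 0], "dz": [-0.001, -0.0025, -0.004, -0.006, -0.008, -0.01, -0.012, -0.014, -0.015, -0.015, -0.015], "rz": [0, 0, 0, 0, 0, 0, 0, 0, 0, 0, 0], "finger_gap": [15, 15, 15, 15, 15, 15, 15, 15, 15, 15, 15]}
}}

```text
time: 16.2
position: [578.3, 170.5, 83.0]
tcp_rot: [0.0, 0.175, 0.985, 0.0]
ft_force: [-0.5, -0.1, -1.2]
grip_width: 18.7
finger_force: 34.3
```

Run:
```python
from plant import bot, camrig, sensors, ticket
from h import *
s=camrig.snapshot("side");o=sensors.get_obs()
u,v=map(int,proj(o,s,np.array([579,171,50]),1));print(u,v)
cv2.imwrite("pics/s7.png",cv2.resize(s["image"][v-55:v+45,u-65:u+65,::-1],None,fx=5,fy=5,interpolation=cv2.INTER_CUBIC))
```

```text
246 218
```

View pics/s7.png

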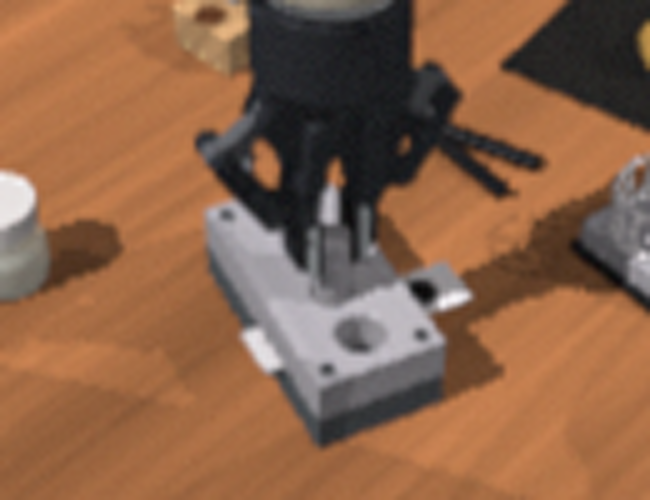

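The side view shows the punch between the fingers at (330,230), risen together with the tool, and the cutter flat and in place. I finish the lift.

Scaled: -15 mm is -0.015, -14.5 mm is -0.0145.

{"fn": "shift_gripper", "kwargs": {
  "rows": {"dx": [0, 0, 0, 0, 0, 0, 0, 0, 0, 0, 0, 0, 0, 0, 0], "dy": [0, 0, 0, 0, 0, 0, 0, 0, 0, 0, 0, 0, 0, 0, 0], "dz": [-0.001, -0.0025, -0.004, -0.006, -0.008, -0.01, -0.012, -0.0135, -0.0145, -0.015, -0.015, -0.015, -0.015, -0.015, -0.015], "rz": [0, 0, 0, 0, 0, 0, 0, 0, 0, 0, 0, 0, 0, 0, 0], "finger_gap": [15, 15, 15, 15, 15, 15, 15, 15, 15, 15, 15, 15, 15, 15, 15]}
}}

```text
time: 17.5
position: [578.2, 170.4, 97.8]
tcp_rot: [-0.0, 0.174, 0.985, -0.0]
ft_force: [1.1, 0.3, -2.1]
grip_width: 18.7
finger_force: 34.3
```

Run:
```python
from plant import bot, camrig, sensors, ticket
from h import *
for n in("side","wrist"):
    s=camrig.snapshot(n);o=sensors.get_obs();pickle.dump((o,s),open(f"pics/{n}8.pkl","wb"))
s,o=pickle.load(open("pics/side8.pkl","rb"))[::-1]
u,v=246,218
a=cv2.resize(s["image"][v-55:v+45,u-65:u+35],(400,400),interpolation=cv2.INTER_CUBIC)
s=pickle.load(open("pics/wrist8.pkl","rb"))[1]
b=cv2.resize(s["image"][184:384,160:360],(400,400),interpolation=cv2.INTER_CUBIC)
cv2.imwrite("pics/f8.png",np.hstack([a,b])[:,:,::-1]);print(o["position"],o["ft_force"])
```

```text
[578.19030493 170.38707872  97.81534276] [ 0.2756837   0.45149776 -1.30668899]
```

View pics/f8.png

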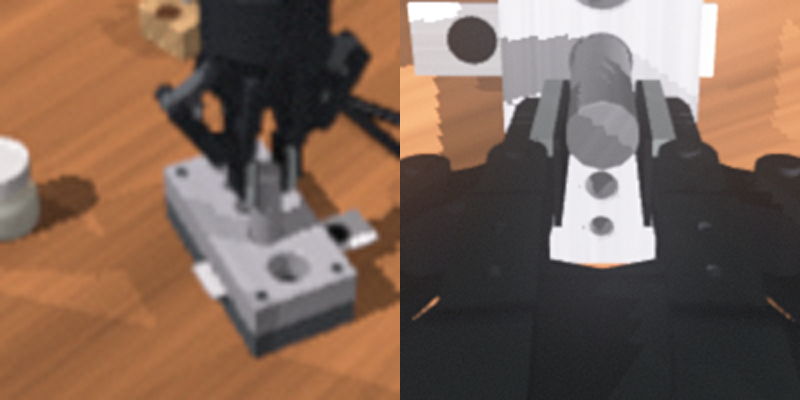

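Run:
```python
from h import *
o,s=pickle.load(open("pics/wrist8.pkl","rb"))
# punch axis: bore position seen before lift
for nm,xy in(("seen",(578.6,171.0)),("tcp",(578.2,170.4))):
  for z in(91,96,101,106):
    a=proj(o,s,np.array([*xy,z]),1);r=proj(o,s,np.array([xy[0]+.3448*10,xy[1]+.9387*10,z]),1)
    print(nm,z,"crop px",np.round([(a[0]-160)*2+400,(a[1]-184)*2],0),"radius",round(np.hypot(*(r-a))*2,1))
o1,s1=pickle.load(open("pics/side8.pkl","rb"))
# cutter corners now
for c in[(-70,-35),(-70,35),(70,35),(70,-35)]:
  t=-.3525;X=np.array([591.9+np.cos(t)*c[0]-np.sin(t)*c[1],165.9+np.sin(t)*c[0]+np.cos(t)*c[1],46.5])
  a=proj(o1,s1,X,1);print("side crop",np.round([(a[0]-181)*4,(a[1]-163)*4]))
```

```text
seen 91 crop px [601. 118.] radius 36.5
seen 96 crop px [601. 127.] radius 37.7
seen 101 crop px [601. 136.] radius 39.0
seen 106 crop px [601. 146.] radius 40.4
tcp 91 crop px [599. 118.] radius 36.5
tcp 96 crop px [598. 126.] radius 37.8
tcp 101 crop px [598. 135.] radius 39.1
tcp 106 crop px [598. 145.] radius 40.5
side crop [351. 268.]
side crop [249. 305.]
side crop [158. 163.]
side crop [253. 132.]
```

Run:
```python
from h import *
a=pickle.load(open("pics/s3.pkl","rb"))[1]["image"];b=pickle.load(open("pics/side8.pkl","rb"))[1]["image"]
g=lambda i:cv2.cvtColor(i,cv2.COLOR_RGB2GRAY)
for x,y,w,h in[(235,225,40,28),(216,205,22,20)]:
    m=cv2.matchTemplate(g(b),g(a)[y:y+h,x:x+w],cv2.TM_CCOEFF_NORMED);print(cv2.minMaxLoc(m)[1],cv2.minMaxLoc(m)[3],(x,y))
from plant import bot, camrig, sensors, ticket
print(ticket.job_done())
```

```text
0.9932816624641418 (235, 225) (235, 225)
0.9765580296516418 (216, 205) (216, 205)
the job is handed in; nothing more can be done
None
```

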